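Fit the fume pipe on the solder-bench extractor

ROBOT

A 7-joint arm with a two-finger parallel gripper is mounted at the origin on the work surface. World frame = base frame: x ahead of the robot, y to its left, z up, the work surface at z = 0. Lengths are in mm, angles in degrees, forces in N, time in s.
With the tool pointing down it reaches from about 425 to 925 mm from the base axis. Payload 6.8 kg.
Tool frame: the origin (TCP) lies between the finger pads; the fingertips stand 22 mm ahead of it and the grasp point (between the pads) lies 3 mm ahead of it (manip.finger_overhang is the distance from the TCP to the fingertips, in mm); y points along the fingers, z is the direction in which the jaws open and shut, and the axes are right-handed (so a half turn about y gives the same grasp; the last joint's range is limited). The gripper opens to 88 mm and grips with 3 to 60 N. Pads are 20 mm wide; open, the fingers measure 115 mm over their backs; the gripper's body (75 mm by 178 mm) begins 61 mm behind the grasp point.
Start: joints at [59.238, 27.33, 1.283, 89.118, -0.659, 63.558, -4.761], TCP at [280.662, -613.902, 244.664] pointing down, gripper open.
Joint ranges: [-169.35, 169.35], [-19.33, 120.38], [-80.79, 83.38], [13.8, 139.57], [-78.32, 258.32], [9.67, 109.79], [-169.56, 169.56]. Speed limits (degrees/s): [136.94, 136.94, 180, 180, 180, 180, 180].

INTERFACE

Orientations are given as a 3x3 rotation matrix whose columns are the frame's x, y, z axes.
In Python, from rig import telemetry, grab_frame, order, manip gives the robot as it stands.
- The arm moves only by the tool apply_moves, never from a script. Its argument "moves" is text: rows parted by semicolons, each of 7 numbers parted by spaces: the shift along the tool's x, y, z in mm, then the turn, a rotation vector about the tool's x, y, z in degrees, then the gripper command: -1 is fully open, 1 is shut, values between are in proportion. In form: tx ty tz ax ay az fingers; .... A call has 1 to 5 rows; each row is the pose to reach, as a shift and turn from the pose commanded when the call began, along the tool's axes at that moment; what a row does not reach only later rows make up. A row lasts 1/8 s, in which the tool goes at most 62.5 mm and 10.7 degrees, less where a joint would pass 70% of its speed; a pose out of reach is approached as far as the arm can. A call with a gripper value outside its range is refused whole. The fingers move at their own pace and stop on an object; "newtons" is the grip in N (left out, the last holds). Time passes only in rows, so rows that repeat a pose let the fingers close. It gives the time, the measured TCP pose, the force and the opening at its end, in the units of the state.
- telemetry.sense(): the state, without advancing time (a new reading comes with each control period).
- grab_frame(name): name is "scene" or "top"; returns a dict with "frame" (480x640x3 uint8, blue, green, red), "K" (3x3 intrinsics, pixels), "world_to_cam" (4x4, takes a point from world to camera coordinates). Camera axes: x right, y down, z forward; pixel columns grow to the right and rows downward; lengths in mm; the calibration is good to about 2 mm. A picture is of the moment at which its call begins. There is no depth.
- order.sign_off(): hands the job in, once; it reports no verdict.
The state is a dict: "t": time; "q": joint angles; "qd": joint speeds; "effort": joint torques, N m; "position": TCP position; "tcp_rot": TCP orientation; "ft_force": force on the tool from outside, world axes, zero at the start; "torque": the same for the moment, N m; "finger_gap": finger opening in mm.
Only numpy, scipy, OpenCV 4.12 (cv2) and the standard library are available. Lean on these libraries where they do the work, as an engineer would, in place of code of your own. Each camera call takes 0.05 s, during which the arm holds its last target.

TASK

Fit the loose fume pipe to the extractor: push its black sleeve straight down over the aluminium spigot, with the pipe lying in line with the clip, and press on until the sleeve is fully home on the flange and the pipe has snapped down past the yellow sprung jaw into the fork of the clip, so that the hood stands out over the circuit board. Let go of it, and leave the circuit board, the multimeter, the solder reel and the solder sucker where they are.

Things in the scene. Friction and masses are not known exactly. Their poses are not given: they have to be found in the camera images.
- extractor: Flat light-grey fume filter unit, fixed, 240 (x) x 200 (y) x 90 mm high. Origin: centre of its underside; z up. On top: the spigot (15 mm to +x of centre) and the clip (90 mm to -x). The fitted pipe lies along its x axis at y = 0, centre line 199 mm above the bench, sleeve to +x, hood overhanging the unit's -x end.
- spigot (a point): Foot of the upright aluminium spigot, on its axis, at the top face of the round black flange (64 mm diameter, 94 mm above the bench) on which the sleeve comes to rest. Spigot: 36 mm outside diameter, 45 mm tall above this point; its top 8 mm taper to 29 mm. Axes as the extractor's: x away from the clip, z up.
- clip (a point): Centre line of the pipe when seated in the black clip: 105 mm from the spigot axis to the extractor's -x, 105 mm above spigot. Axes as the extractor's. The clip is 22 mm wide along x: saddle 16.5 mm below; fixed prong on -y, inner face 18 mm off, flaring out above to 33 mm off, 34 mm up; yellow jaw on +y. All of it is under 240 mm above the bench.
- jaw (a joint): Angle of the clip's yellow jaw, rad: 0 closed (on its stop), to 0.5, growing as its top swings to the extractor's +y. Hinge along x, 40 mm under clip, 13.5 mm to +y. Its lip overhangs the seated pipe 14 mm above clip, inner edge 10 mm to +y; its top leans out as a lead-in. The pipe pushed straight down (some 7 N beyond its weight) opens it; it springs shut over the pipe.
- pipe: Loose fume pipe, 0.20 to 0.33 kg, like a bridge: level aluminium pipe, 32 mm diameter, bent down at both ends to a straight black sleeve (+x end) and a black flared hood (-x end). 223 mm long, 60 mm wide, 121 mm high. Starts upright on the bench. Origin: midway between the two mouths, level with their rims; z up. Level pipe: centre line 105 mm above the rims, straight from x = -63 to 63 mm.
- sleeve (a point): Centre of the sleeve's open mouth (85 mm to +x of the pipe's origin). The sleeve is 46 mm outside, 39 mm bore, 50 mm deep. Axes as the pipe's; fitted, the pipe's x axis points as the extractor's x axis.
- grip (a point): A good place to hold the pipe: on the level pipe's centre line, 35 mm to +x of the pipe's origin, 105 mm above the rims, between the sleeve and the part that goes in the clip. Take it across the pipe (32 mm).
- rest (a point): The part of the pipe that goes into the clip: on the level pipe's centre line, 20 mm to -x of the pipe's origin, 105 mm from the sleeve's axis.
- hood (a point): Centre of the hood's mouth, 85 mm to -x of the pipe's origin; the hood is 60 mm in diameter.
- board: Blue circuit board in a black holder, loose, 105 x 86 x 30 mm; stands on the bench in front of the extractor's -x end, under where the hood goes. Origin: centre of its underside. Leave it.
- multimeter: Orange multimeter lying on the bench, loose, 185 x 90 x 55 mm. Origin: centre of its underside. Leave it.
- solder_reel: Blue reel of solder standing on its flange, loose, 60 mm diameter, 49 mm high. Origin: centre of its underside. Leave it.
- solder_sucker: Blue solder sucker lying on the bench, loose, 185 mm long, 22 mm thick. Origin: centre of its underside. Leave it.

How it is judged (in metres and radians):
On the way, in this order (a step that is already met when the one before it is completed fails the run):
1. the sleeve has entered over the spigot by 10 mm or more, with the pipe upright (horizontal distance between sleeve and spigot below 0.005 m and z of sleeve in the frame of spigot below 0.035 m and angle between pipe's own z axis and vertical below 0.15 rad), for 0.05 s.
2. the pipe is in the fork of the clip with the jaw closed over it, and the sleeve is home on the flange (z of sleeve in the frame of spigot below 0.005 m and z of rest in the frame of clip below 0.005 m and value of joint jaw below 0.04 rad), for 0.2 s.
At the end, for the whole second after the job is handed in: Pipe released and at rest: sleeve over the spigot, its rim within 4 mm of the flange, axes within 4 mm, upright within 0.05 rad; the level pipe in the clip's fork (within 4 mm in height, 5 mm sideways) and the yellow jaw closed over it (under 0.04 rad) (z of sleeve in the frame of spigot below 0.004 m and horizontal distance between sleeve and spigot below 0.004 m and angle between the z axis of pipe and the z axis of extractor, either way round below 0.05 rad and z of rest in the frame of clip between -0.004 and 0.004 m and y of rest in the frame of clip between -0.005 and 0.005 m and value of joint jaw below 0.04 rad and linear speed of pipe below 0.02 m/s); the robot touches nothing.
It fails at once if the circuit board is moved by more than 20 mm (distance of board from where it was at the start of the episode above 0.02 m).
It fails at once if the multimeter is moved by more than 20 mm (distance of multimeter from where it was at the start of the episode above 0.02 m).
It fails at once if the solder reel is moved by more than 20 mm (distance of solder_reel from where it was at the start of the episode above 0.02 m).
It fails at once if the solder sucker is moved by more than 20 mm (distance of solder_sucker from where it was at the start of the episode above 0.02 m).
It also fails if it takes over 54 s, if anything falls off the work surface, if the arm or the gripper's body presses on something with over 40 N, if the wrist force passes 120 N, or if a joint passes its speed limit or range.

## Working session

There is one attempt and no reset: what is moved stays moved. The work goes in short steps, Python scripts to look and compute and a tool call to move; the robot and the scene stay as the last step left them, time stands still between calls to the robot, and variables do not carry over. Pictures are saved under pics/ and viewed, and the job is handed in when it is done.

Besides the shell and the picture viewer there is one more tool, called after "Request:" by a JSON object that holds its "name" and its "arguments". apply_moves: Moves the arm, as the interface text tells. Its arguments: {"type":"object","properties":{"moves":{"type":"string"},"newtons":{"type":"number"}},"required":["moves"]}

```bash
ls; mkdir -p pics; python3 - <<'E'
from rig import telemetry, grab_frame, order, manip
import cv2, numpy as np
s=telemetry.sense(); print({k:np.round(v,3).tolist() for k,v in s.items()}); print(manip)
for n in("scene","top"):
    f=grab_frame(n); cv2.imwrite(f"pics/{n}0.png",f["frame"]); print(n,np.round(f["K"],1).tolist(),np.round(f["world_to_cam"],4).tolist())
    np.savez(f"{n}_cal.npz",K=f["K"],T=f["world_to_cam"])
E
```

```text
pics
{'t': 0.0, 'q': [59.238, 27.376, 1.28, 89.176, -0.657, 63.559, -4.761], 'qd': [-0.062, -0.024, -0.141, -0.041, -0.048, -0.037, 0.047], 'effort': [0.0, -58.285, 1.535, -27.26, -0.054, 0.017, 0.0], 'position': [280.396, -613.4, 243.701], 'tcp_rot': [[-0.909, -0.001, 0.416], [-0.416, 0.002, -0.909], [0.0, -1.0, -0.002]], 'ft_force': [0.682, 0.04, -0.3], 'torque': [0.01, -0.008, -0.012], 'finger_gap': 88.157}
<Robot object at 0x7f69233cba10>
scene [[482.4, 0.0, 319.6], [0.0, 482.4, 237.1], [0.0, 0.0, 1.0]] [[-0.5056, 0.8627, -0.014, 307.0568], [0.6397, 0.3639, -0.6771, -274.9013], [-0.579, -0.3513, -0.7358, 1732.4328], [0.0, 0.0, 0.0, 1.0]]
top [[532.9, 0.0, 317.4], [0.0, 532.9, 240.1], [0.0, 0.0, 1.0]] [[-0.029, -0.9996, -0.0059, 28.3212], [-0.9955, 0.0294, -0.0906, 594.221], [0.0907, 0.0032, -0.9959, 1380.5337], [0.0, 0.0, 0.0, 1.0]]
```

View pics/scene0.png

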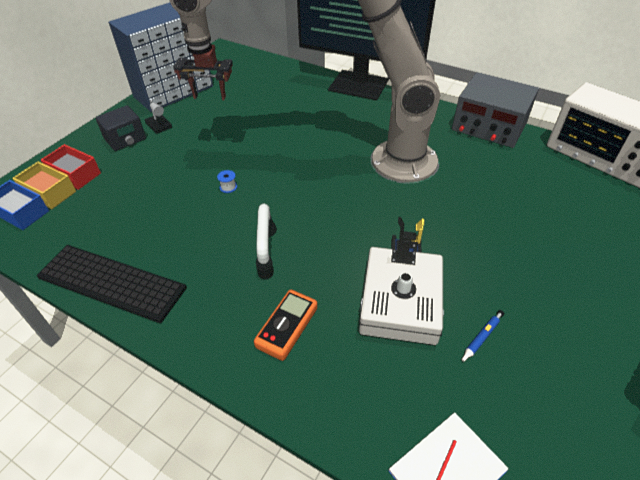

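View pics/top0.png

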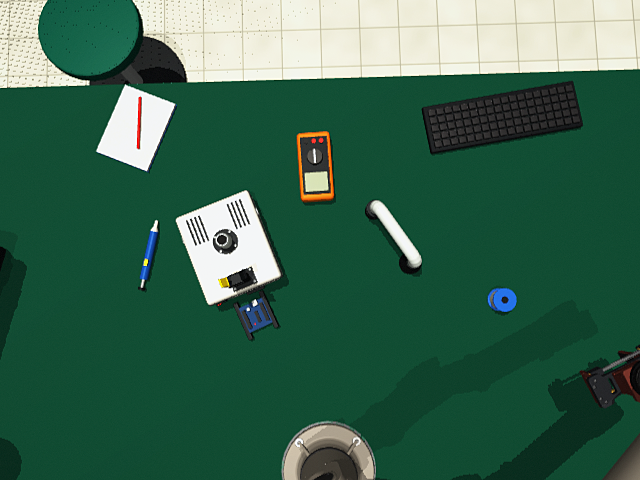

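```bash
python3 - <<'E'
import cv2
t=cv2.imread("pics/top0.png"); s=cv2.imread("pics/scene0.png")
def c(im,x,y,w,h,k,n):
    o=cv2.resize(im[y:y+h,x:x+w],None,fx=k,fy=k,interpolation=cv2.INTER_CUBIC); cv2.imwrite("pics/"+n,o)
c(t,165,185,130,100,6,"c1.png"); c(t,350,190,100,90,6,"c2.png")
c(s,350,205,110,145,4,"c3.png"); c(s,235,190,60,100,6,"c4.png")
c(t,195,245,100,100,6,"c5.png")
E
```

```text
(no output)
```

View pics/c1.png

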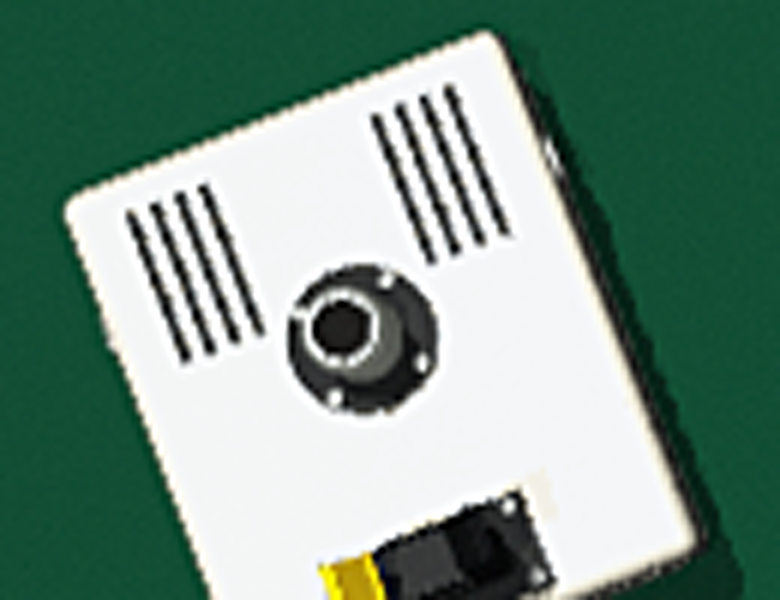

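View pics/c2.png

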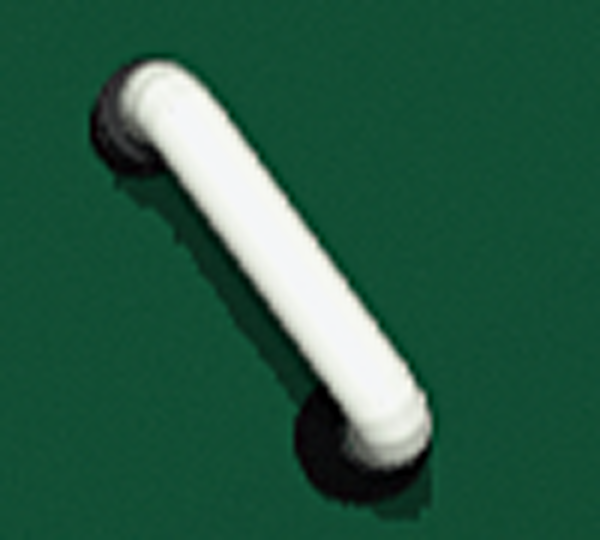

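View pics/c3.png

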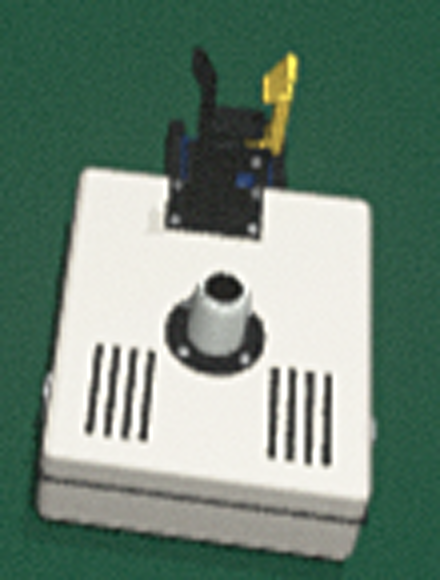

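View pics/c4.png

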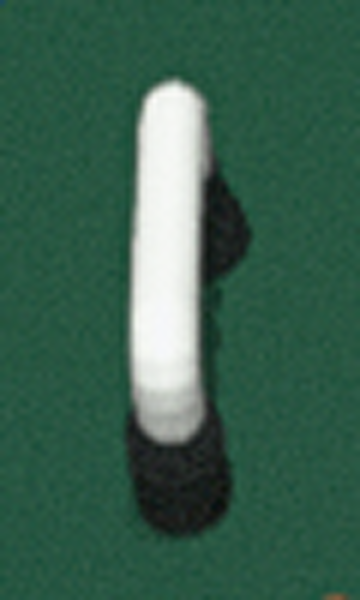

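View pics/c5.png

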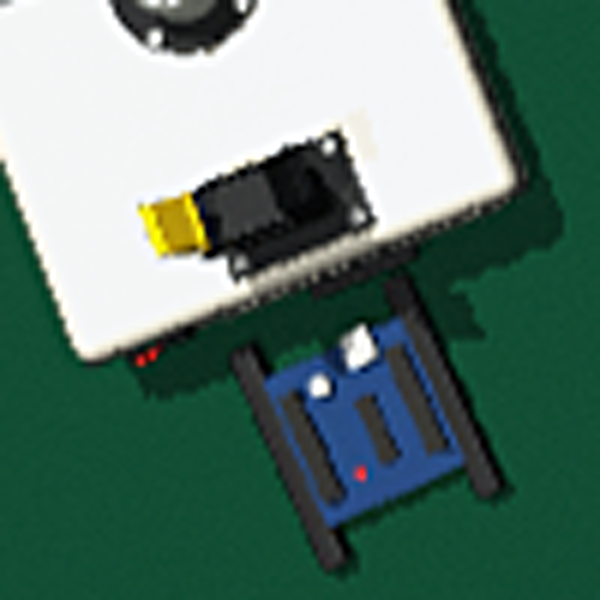

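```bash
cat > h.py <<'E'
import cv2, numpy as np
from scipy.optimize import minimize, least_squares
cal={n:np.load(f"{n}_cal.npz") for n in("scene","top")}
def proj(n,P):
    c=cal[n]; P=np.atleast_2d(P); C=P@c["T"][:3,:3].T+c["T"][:3,3]; u=C@c["K"].T; return u[:,:2]/u[:,2:]
def depth(n,P):
    c=cal[n]; return (np.atleast_2d(P)@c["T"][:3,:3].T+c["T"][:3,3])[:,2]
def unproj(n,uv,z):
    c=cal[n]; R,t=c["T"][:3,:3],c["T"][:3,3]; d=R.T@np.linalg.solve(c["K"],[uv[0],uv[1],1]); o=-R.T@t
    return o+d*(z-o[2])/d[2]
def W(x,y,yaw,L,z0=0):
    c,s=np.cos(yaw),np.sin(yaw); L=np.atleast_2d(L); return np.c_[x+c*L[:,0]-s*L[:,1], y+s*L[:,0]+c*L[:,1], L[:,2]+z0]
E
python3 - <<'E'
from h import *
for n,th in(("top",150),("scene",150)):
    im=cv2.imread(f"pics/{n}0.png"); m=(im.min(2)>th).astype(np.uint8)
    k,l,st,ce=cv2.connectedComponentsWithStats(m)
    for i in range(1,k):
        if 150<st[i,4]<20000: print(n,i,st[i],np.round(ce[i],1))
# flange/spigot
def o(c,x0,y0,k): return ((c[0]+.5)/k-.5+x0,(c[1]+.5)/k-.5+y0)
print("flange top",unproj("top",o((362.5,338),165,185,6),94))
print("spig top top",unproj("top",o((341,326),165,185,6),139))
print("flange sc",unproj("scene",o((215.5,336),350,205,4),94))
print("spig top sc",unproj("scene",o((222,289),350,205,4),139))
print("board top ",unproj("top",o((365,420),195,245,6),25))
for c in((60,202),(498,26)): print("corner",unproj("top",o(c,165,185,6),90))
for c in((80,365),(530,185)): print("corner",unproj("top",o(c,195,245,6),90))
for c in((77,165),(374,200),(38,465),(370,500)): print("corner sc",unproj("scene",o(c,350,205,4),90))
E
```

```text
top 1 [   0    0   89   88 4093] [26.4 49. ]
top 3 [  97   85   78   86 3785] [135.1 127.7]
top 5 [305 172  23  20 411] [316.  181.3]
top 6 [ 176  190  104  115 5862] [227.1 245.8]
top 7 [371 201  51  66 892] [396.5 232.4]
top 21 [284 426  43  54 615] [297.1 452.9]
scene 1 [    0     0   169   177 17214] [56.5 69.8]
scene 2 [  427     0   213   130 18998] [548.6  47.5]
scene 36 [325  53  28  18 425] [337.9  61.5]
scene 44 [369  60  18  17 220] [376.5  68.2]
scene 57 [434  75  33  22 459] [449.3  85.3]
scene 84 [529 100  32  24 480] [544.9 111.5]
scene 89 [394 147  44  32 318] [423.8 167.3]
scene 121 [  0 190  32  23 434] [ 13.4 200.8]
scene 122 [257 204  12  59 591] [262.4 232.6]
scene 123 [ 361  247   82   87 4879] [404.1 290.3]
scene 125 [ 22 288  34  36 368] [ 41.6 306. ]
scene 128 [281 295  28  21 319] [294.4 305.1]
scene 173 [ 389  413  119   67 4441] [449.7 455.9]
flange top [593.56635023 243.2310233   94.        ]
spig top top [594.44827647 243.90740081 139.        ]
flange sc [596.45421352 243.69895272  94.        ]
spig top sc [594.33556962 241.59930879 139.        ]
board top  [404.43290755 178.48667014  25.        ]
corner [655.43736424 371.11661001  90.        ]
corner [725.21989282 184.62598543  90.        ]
corner [433.44247625 288.78271971  90.        ]
corner [502.7634319   99.71964865  90.        ]
corner sc [505.91346459 100.54516321  90.        ]
corner sc [434.64496966 290.0131554   90.        ]
corner sc [736.39286925 188.64607525  90.        ]
corner sc [659.51752494 371.83825278  90.        ]
```

```bash
cat >> h.py <<'E'
t=np.linspace(0,np.pi/2,8)
arc=np.c_[63+22*np.sin(t),0*t,83+22*np.cos(t)]
half=np.r_[np.c_[np.linspace(0,63,40),np.zeros(40),np.full(40,105.)],arc,[[85,0,72],[85,0,62]]]
cl=np.r_[half[::-1]*[-1,1,1],half]
def tube(p,z0=0): # white tube centreline in world
    return W(p[0],p[1],p[2],cl,z0)
def render(n,C,r,shape,sc,box):
    x,y,w,h=box; m=np.zeros((h*sc,w*sc),np.uint8); uv=proj(n,C); d=depth(n,C); f=cal[n]["K"][0,0]
    for a,dd in zip(uv,d):
        q=((a-[x,y]+.5)*sc-.5); cv2.circle(m,tuple(int(v) for v in np.round(q*16)),int(r*f/dd*sc*16),255,-1,shift=4)
    return m
def fitpipe(imgs,boxes,p0,z0=0,th=110,extra=None):
    sc=4; T={}
    for n in imgs:
        x,y,w,h=boxes[n]; g=imgs[n].min(2)[y:y+h,x:x+w]; g=cv2.resize(g,None,fx=sc,fy=sc,interpolation=cv2.INTER_CUBIC)
        m=(g>th).astype(np.uint8); k,l,st,_=cv2.connectedComponentsWithStats(m); i=1+st[1:,4].argmax(); T[n]=((l==i)*255).astype(np.uint8)
    def cost(p):
        return sum((render(n,tube([p[0],p[1],p[2]/100],z0 if len(p)<4 else p[3]),16,None,sc,boxes[n])!=T[n]).sum()/T[n].astype(bool).sum() for n in imgs)
    p0=np.array(p0,float); p0[2]*=100; best=None
    for k in range(3):
        S=np.vstack([p0]+[p0+6*e for e in np.eye(len(p0))]); r=minimize(cost,p0,method="Nelder-Mead",options=dict(initial_simplex=S,xatol=.05,fatol=1e-4,maxiter=400)); p0=r.x
    p=r.x.copy(); p[2]/=100; return p,r.fun,T
E
python3 - <<'E'
from h import *
I={n:cv2.imread(f"pics/{n}0.png") for n in("top","scene")}
B={"top":(355,190,90,90),"scene":(240,190,50,85)}
p0=unproj("top",(396.5,232.4),105); print(p0)
for ns in(("top",),("scene",),("top","scene")):
    p,f,T=fitpipe({n:I[n] for n in ns},B,[p0[0],p0[1],np.radians(33)])
    print(ns,np.round(p,2),np.degrees(p[2]),f)
v=[]
for n in("top","scene"):
    m=render(n,tube(p),16,None,4,B[n]); o=cv2.merge([m,np.zeros_like(m),T[n]]); v.append(cv2.copyMakeBorder(o,0,400-o.shape[0],0,0,0))
cv2.imwrite("pics/fit.png",np.hstack(v))
print("grip",W(*p,[[35,0,105]]),"sleeve",W(*p,[[85,0,0]]))
for n in("top","scene"): print(n, proj(n,W(*p,[[85,0,0],[-85,0,0]])))
E
```

```text
[ 601.23022316 -187.24240144  105.        ]
('top',) [ 6.0125e+02 -1.8725e+02  5.8000e-01] 33.35510691827963 0.08753922594142259
('scene',) [ 5.9829e+02 -1.9304e+02  5.9000e-01] 33.72545707181778 0.059292715740918704
('top', 'scene') [ 6.0129e+02 -1.8919e+02  5.7000e-01] 32.93585770432587 0.24003839764554888
grip [[ 630.66640692 -170.16454887  105.        ]] sleeve [[ 672.63039504 -142.97955851    0.        ]]
top [[373.49713957 210.70925785]
 [410.04197372 262.43291174]]
scene [[265.44346011 272.86767212]
 [267.14302239 230.19650717]]
```

View pics/fit.png

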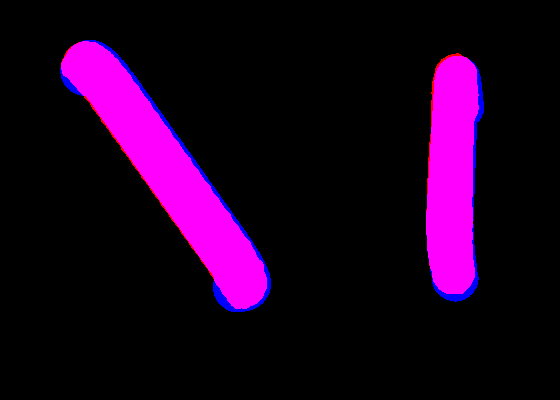

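```bash
cat >> h.py <<'E'
from scipy.spatial.transform import Rotation as Ro
def delta(pos,zang):  # desired TCP pos, angle (deg) of tool z in world, tool down
    from rig import telemetry
    s=telemetry.sense(); R=np.array(s["tcp_rot"]); a=np.radians(zang); z=np.array([np.cos(a),np.sin(a),0]); y=np.array([0,0,-1.]); x=np.cross(y,z)
    D=np.c_[x,y,z]; d=R.T@(np.array(pos)-s["position"]); r=Ro.from_matrix(R.T@D).as_rotvec(degrees=True)
    print("t",s["t"],"pos",np.round(s["position"],1),"F",np.round(s["ft_force"],1),"gap",round(s["finger_gap"],1),"zang",np.degrees(np.arctan2(R[1,2],R[0,2])).round(2),"\n-> move",np.round(d,1),np.round(r,2))
E
python3 -c "
from h import *
delta([630.3,-170,200],-56.8)"
```

```text
t 0.1 pos [ 280.4 -613.4  243.8] F [0.2 0.4 0.6] gap 87.8 zang -65.43 
-> move [-502.6   44.2 -257.8] [ 0.09 -8.63  0.  ]
```

Request:
{"name": "apply_moves", "arguments": {"moves": "-30 0 -16 0 0 0 -1;-75 5 -39 0 -2 0 -1;-125 10 -64 0 -4 0 -1;-177 15 -91 0 -6 0 -1;-230 20 -118 0 -8 0 -1"}}

```text
t: 0.72
position: [441.5, -409.3, 224.2]
tcp_rot: [[-0.842, -0.0, 0.539], [-0.539, 0.0, -0.842], [0.0, -1.0, -0.0]]
ft_force: [1.3, 0.4, 0.6]
finger_gap: 88.0
```

```bash
python3 -c "
from h import *
delta([630.3,-170,200],-56.8)"
```

```text
t 0.725 pos [ 441.5 -409.3  224.2] F [1.3 0.4 0.6] gap 88.0 zang -57.39 
-> move [-288.1   24.2  -99.8] [ 0.02 -0.59  0.01]
```

Request:
{"name": "apply_moves", "arguments": {"moves": "-55 5 -19 0 -0.6 0 -1;-112 10 -38 0 -0.6 0 -1;-169 15 -58 0 -0.6 0 -1;-225 20 -78 0 -0.6 0 -1;-270 23 -94 0 -0.6 0 -1"}}

```text
t: 1.35
position: [618.7, -183.6, 201.0]
tcp_rot: [[-0.836, -0.001, 0.549], [-0.549, 0.001, -0.836], [0.0, -1.0, -0.001]]
ft_force: [0.4, -0.5, 0.8]
finger_gap: 87.8
```

Request:
{"name": "apply_moves", "arguments": {"moves": "-17 0 -5 0 0 0 -1;-17 0 -5 0 0 0 -1"}}

```text
t: 1.6
position: [629.3, -172.5, 201.3]
tcp_rot: [[-0.836, -0.001, 0.548], [-0.548, 0.0, -0.836], [0.001, -1.0, -0.0]]
ft_force: [-1.0, -0.3, -0.4]
finger_gap: 87.3
```

```bash
python3 -c "
from h import *
from rig import grab_frame
delta([630.3,-170,200],-56.8)
for n in('top','scene'):
  f=grab_frame(n)['frame']; cv2.imwrite(f'pics/{n}1.png',f)
a=cv2.imread('pics/top1.png')[150:300,300:460]; b=cv2.imread('pics/scene1.png')[120:300,200:360]
cv2.imwrite('pics/v1.png',np.hstack([cv2.resize(a,(400,375)),cv2.resize(b,(400,375))]))
"
```

```text
t 1.6 pos [ 629.3 -172.5  201.3] F [-1.  -0.3 -0.4] gap 87.3 zang -56.74 
-> move [-2.2  1.3 -1.5] [0.02 0.06 0.03]
```

View pics/v1.png

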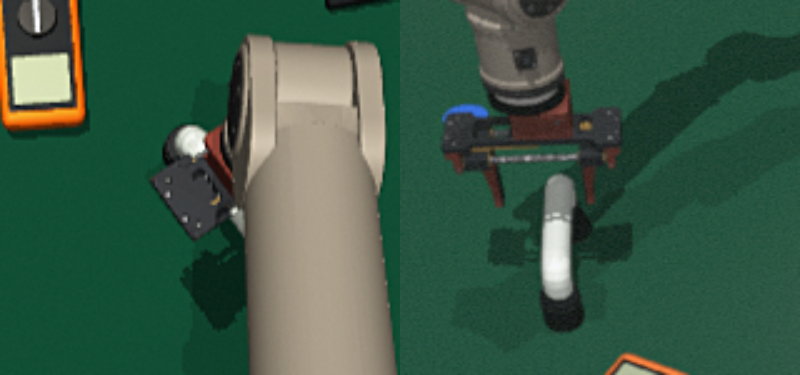

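Request:
{"name": "apply_moves", "arguments": {"moves": "-1 30 -1 0 0 0 -1;-1 65 -1 0 0 0 -1;-1 85 -1 0 0 0 -1;-1 93 -1 0 0 0 -1;-1 93 -1 0 0 0 -1", "newtons": 10}}

```text
t: 2.33
position: [629.5, -172.2, 108.9]
tcp_rot: [[-0.838, 0.0, 0.546], [-0.546, -0.0, -0.838], [0.0, -1.0, 0.0]]
ft_force: [0.7, -0.3, 0.4]
finger_gap: 87.7
```

Request:
{"name": "apply_moves", "arguments": {"moves": "0 0 0 0 0 0 0;0 0 0 0 0 0 0.3;0 0 0 0 0 0 1;0 0 0 0 0 0 1;0 0 0 0 0 0 1", "newtons": 8}}

```text
t: 2.95
position: [629.5, -171.6, 108.7]
tcp_rot: [[-0.837, 0.0, 0.547], [-0.547, -0.0, -0.837], [-0.0, -1.0, 0.0]]
ft_force: [0.2, 0.3, -0.0]
finger_gap: 41.4
```

Request:
{"name": "apply_moves", "arguments": {"moves": "0 0 0 0 0 0 1;0 0 0 0 0 0 1", "newtons": 50}}

```text
t: 3.2
position: [629.4, -171.4, 108.6]
tcp_rot: [[-0.837, -0.0, 0.547], [-0.547, 0.0, -0.837], [0.0, -1.0, -0.0]]
ft_force: [-0.4, -0.0, 0.1]
finger_gap: 31.3
```

```bash
python3 -c "
from h import *
from rig import grab_frame
delta([629.5,-171.5,260],-56.8)
for n in('top','scene'):
  f=grab_frame(n)['frame']; cv2.imwrite(f'pics/{n}2.png',f)
a=cv2.imread('pics/top2.png')[150:300,300:460]; b=cv2.imread('pics/scene2.png')[120:300,200:360]
cv2.imwrite('pics/v2.png',np.hstack([cv2.resize(a,(400,375)),cv2.resize(b,(400,375))]))
"
```

```text
t 3.2 pos [ 629.4 -171.4  108.6] F [-0.4 -0.   0.1] gap 31.3 zang -56.83 
-> move [-0.000e+00 -1.514e+02  1.000e-01] [ 0.01 -0.03  0.01]
```

View pics/v2.png

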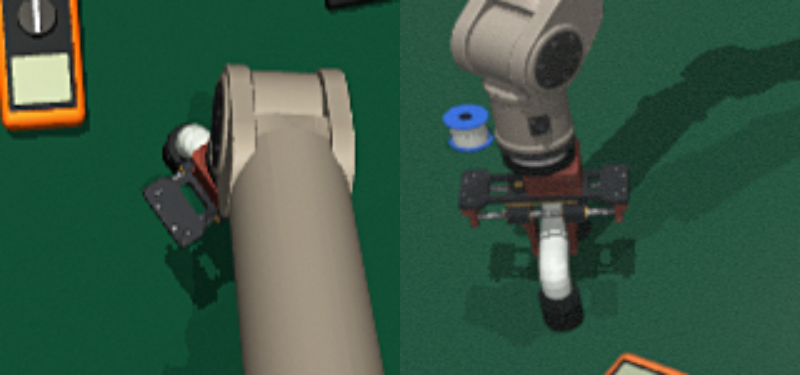

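Request:
{"name": "apply_moves", "arguments": {"moves": "0 -20 0 0 0 0 1;0 -60 0 0 0 0 1;0 -105 0 0 0 0 1;0 -150 0 0 0 0 1;0 -190 0 0 0 0 1"}}

```text
t: 3.92
position: [629.5, -171.6, 301.9]
tcp_rot: [[-0.837, 0.002, 0.547], [-0.547, -0.0, -0.837], [-0.001, -1.0, 0.001]]
ft_force: [0.6, -0.1, -2.0]
finger_gap: 31.0
```

```bash
python3 -c "
from h import *
delta([547.6,225.8,300],20.4-90)"
```

```text
t 3.925 pos [ 629.5 -171.6  301.9] F [ 0.6 -0.1 -2. ] gap 31.0 zang -56.84 
-> move [-148.8    1.6 -377.5] [-0.07 12.76 -0.09]
```

Request:
{"name": "apply_moves", "arguments": {"moves": "-12 0 -30 0 1 0 1;-30 0 -75 0 4 0 1;-48 0 -122 0 7 0 1;-67 0 -170 0 10 0 1;-86 0 -218 0 12.8 0 1"}}

```text
t: 4.55
position: [581.7, 59.5, 300.0]
tcp_rot: [[-0.938, 0.001, 0.346], [-0.346, 0.0, -0.938], [-0.001, -1.0, 0.0]]
ft_force: [0.9, 0.1, -3.1]
finger_gap: 31.0
```

```bash
python3 -c "
from h import *
delta([547.6,225.8,300],20.4-90)"
```

```text
t 4.55 pos [581.7  59.5 300. ] F [ 0.9  0.1 -3.1] gap 31.0 zang -69.74 
-> move [ -25.6    0.  -167.9] [-0.03 -0.14 -0.08]
```

Request:
{"name": "apply_moves", "arguments": {"moves": "-8 0 -50 0 0 0 1;-15 0 -95 0 0 0 1;-21 0 -135 0 0 0 1;-24 0 -158 0 0 0 1;-24 0 -160 0 0 0 1"}}

```text
t: 5.18
position: [548.3, 218.3, 299.7]
tcp_rot: [[-0.936, 0.001, 0.351], [-0.351, 0.001, -0.936], [-0.001, -1.0, -0.001]]
ft_force: [-0.1, -0.5, -2.3]
finger_gap: 31.1
```

```bash
python3 -c "
from h import *
from rig import grab_frame
delta([547.6,225.8,300],20.4-90)
for n in('top','scene'):
  f=grab_frame(n)['frame']; cv2.imwrite(f'pics/{n}3.png',f)
a=cv2.imread('pics/top3.png')[150:310,150:320]; b=cv2.imread('pics/scene3.png')[150:350,320:490]
cv2.imwrite('pics/v3.png',np.hstack([cv2.resize(a,None,fx=2.5,fy=2.5),cv2.resize(b,None,fx=2.35,fy=2)[:400]]))
"
```

```text
t 5.175 pos [548.3 218.3 299.7] F [-0.1 -0.5 -2.3] gap 31.1 zang -69.43 
-> move [-2.  -0.3 -7.2] [ 0.04  0.17 -0.06]
```

View pics/v3.png

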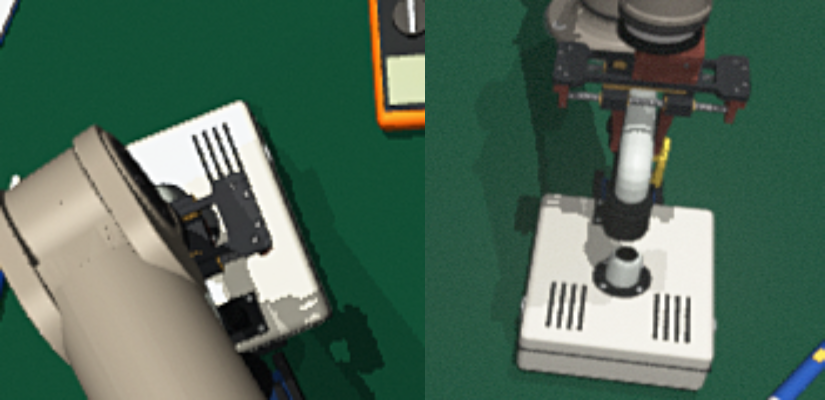

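Request:
{"name": "apply_moves", "arguments": {"moves": "-1 10 -4 0 0 0 1;-2 25 -7.3 0 0.2 0 1;-2 35 -7.3 0 0.2 0 1;-2 35 -7.3 0 0.2 0 1"}}

```text
t: 5.78
position: [547.8, 223.2, 262.1]
tcp_rot: [[-0.939, -0.003, 0.345], [-0.345, -0.001, -0.939], [0.003, -1.0, 0.0]]
ft_force: [-1.0, -0.0, -2.1]
finger_gap: 31.3
```

```bash
python3 -c "
from h import *
from rig import grab_frame
delta([547.6,225.8,265],20.4-90)
for n in('top','scene'):
  f=grab_frame(n)['frame']; cv2.imwrite(f'pics/{n}4.png',f)
b=cv2.imread('pics/scene4.png')[170:295,350:470]
cv2.imwrite('pics/v4.png',cv2.resize(b,None,fx=4.8,fy=4.8,interpolation=cv2.INTER_CUBIC))
a=cv2.imread('pics/top4.png')[190:310,170:290]
cv2.imwrite('pics/v4t.png',cv2.resize(a,None,fx=4.8,fy=4.8,interpolation=cv2.INTER_CUBIC))
"
```

```text
t 5.775 pos [547.8 223.2 262.1] F [-1.  -0.  -2.1] gap 31.3 zang -69.85 
-> move [-0.7 -2.9 -2.5] [-0.02 -0.25  0.16]
```

View pics/v4.png

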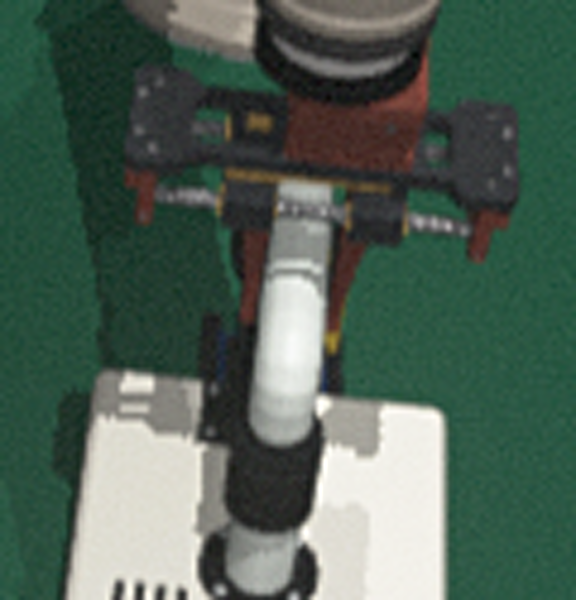

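View pics/v4t.png

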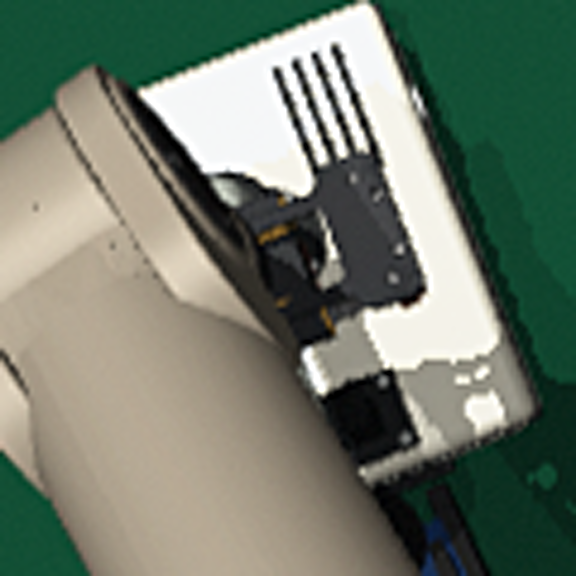

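```bash
cat >> h.py <<'E'
def overlay(img,out,box,k,circles,n="scene"):
    x,y,w,h=box; o=cv2.resize(img[y:y+h,x:x+w],None,fx=k,fy=k,interpolation=cv2.INTER_CUBIC); a=np.linspace(0,2*np.pi,60)
    for c,r,col in circles:
        P=np.c_[c[0]+r*np.cos(a),c[1]+r*np.sin(a),np.full(60,c[2])]
        q=(proj(n,P)-[x,y]+.5)*k-.5; cv2.polylines(o,[np.round(q).astype(int)],True,col,1)
    cv2.imwrite(out,o)
E
python3 -c "
from h import *
im=cv2.imread('pics/scene4.png'); a=np.radians(20.15); d=np.array([np.cos(a),np.sin(a)]); g=np.array([547.8,223.2]); s=g+50*d; print(s)
overlay(im,'pics/v5.png',(385,225,50,75),8,[((s[0],s[1],153.5),23,(0,0,255)),((s[0],s[1],203.5),23,(255,0,255)),((594.5,243.2,94),32,(255,255,0)),((594.5,243.2,94),18,(0,255,0))])"
```

```text
[594.73969974 240.4239539 ]
```

View pics/v5.png

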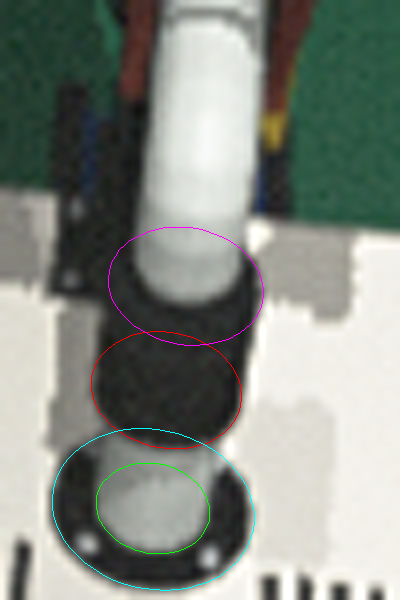

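Request:
{"name": "apply_moves", "arguments": {"moves": "-1 0 -1 0 -0.2 0 1;-1 0 -1 0 -0.2 0 1"}}

```text
t: 6.12
position: [549.2, 225.4, 264.1]
tcp_rot: [[-0.937, 0.001, 0.348], [-0.348, 0.0, -0.937], [-0.001, -1.0, -0.0]]
ft_force: [-0.2, 0.6, -1.9]
finger_gap: 31.4
```

```bash
cat > look.py <<'E'
from h import *
from rig import grab_frame, telemetry
import sys
s=telemetry.sense(); im=grab_frame("scene")["frame"]; cv2.imwrite(f"pics/scene_{sys.argv[1]}.png",im)
R=np.array(s["tcp_rot"]); p=np.array(s["position"]); g=p+R@np.array([0,3,0]); d=-R[:,0]; d=d if d[0]>0 else -d
sl=g+50*d-np.array([0,0,105.6]); print("t",s["t"],"tcp",p.round(1),"yaw",np.degrees(np.arctan2(d[1],d[0])).round(2),"sleeve",sl.round(1),"F",np.round(s["ft_force"],1),"M",np.round(s["torque"],2),"gap",s["finger_gap"])
overlay(im,f"pics/o_{sys.argv[1]}.png",(365,205,90,95),6,[((sl[0],sl[1],sl[2]),23,(0,0,255)),((594.5,243.2,94),32,(255,255,0))])
E
python3 look.py a
```

```text
t 6.125 tcp [549.2 225.4 264.1] yaw 20.38 sleeve [596.1 242.8 155.5] F [-0.2  0.6 -1.9] M [-0.   -0.11  0.05] gap 31.413763459947564
```

View pics/o_a.png

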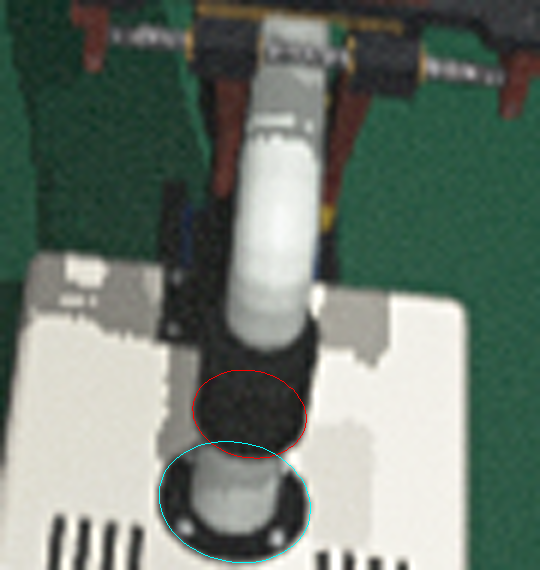

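Request:
{"name": "apply_moves", "arguments": {"moves": "0.8 5 0 0 0 0 1;0.8 10 0 0 0 0 1;0.8 15 0 0 0 0 1;0.8 20 0 0 0 0 1;0.8 20 0 0 0 0 1"}}

```text
t: 6.8
position: [547.9, 224.7, 243.0]
tcp_rot: [[-0.937, -0.001, 0.348], [-0.348, -0.0, -0.937], [0.001, -1.0, 0.0]]
ft_force: [-0.8, -0.0, -1.2]
finger_gap: 31.1
```

```bash
python3 look.py b
```

```text
t 6.8 tcp [547.9 224.7 243. ] yaw 20.37 sleeve [594.8 242.1 134.3] F [-0.8 -0.  -1.2] M [-0.01  0.04  0.02] gap 31.065098729227625
```

View pics/o_b.png

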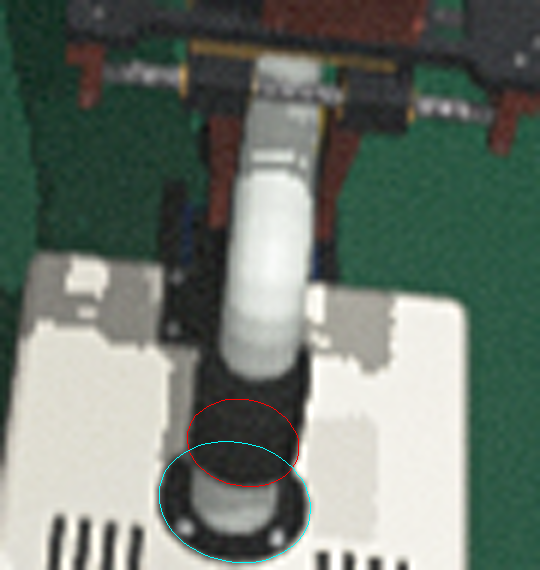

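Request:
{"name": "apply_moves", "arguments": {"moves": "0 3 0 0 0 0 1;0 6 0 0 0 0 1;0 9 0 0 0 0 1;0 12 0 0 0 0 1;0 12 0 0 0 0 1"}}

```text
t: 7.48
position: [547.8, 224.7, 231.0]
tcp_rot: [[-0.937, -0.001, 0.348], [-0.348, -0.0, -0.937], [0.001, -1.0, 0.0]]
ft_force: [-2.2, -0.1, -3.6]
finger_gap: 31.0
```

```bash
python3 look.py c
```

```text
t 7.475 tcp [547.8 224.7 231. ] yaw 20.37 sleeve [594.7 242.1 122.4] F [-2.2 -0.1 -3.6] M [-0.18  0.56  0.01] gap 30.958661640588513
```

View pics/o_c.png

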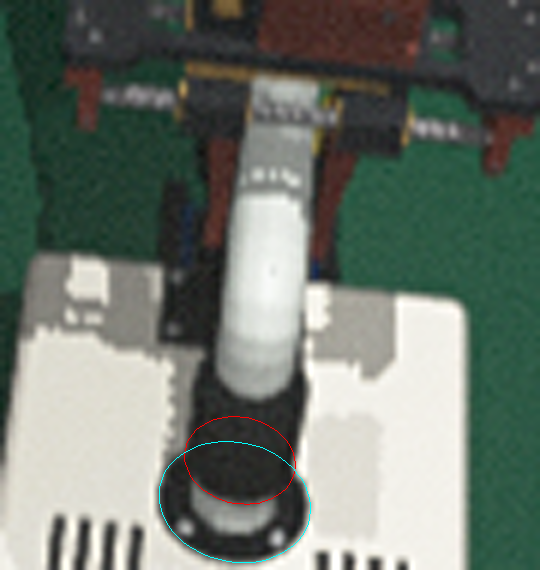

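Request:
{"name": "apply_moves", "arguments": {"moves": "0.6 4 0 0 0 0 1;0.6 8 0 0 0 0 1;0.6 12 0 0 0 0 1;0.6 16 0 0 0 0 1;0.6 16 0 0 0 0 1"}}

```text
t: 8.15
position: [548.4, 225.1, 215.9]
tcp_rot: [[-0.938, 0.002, 0.348], [-0.348, 0.001, -0.938], [-0.002, -1.0, -0.0]]
ft_force: [-0.0, 0.1, 1.1]
finger_gap: 30.7
```

Request:
{"name": "apply_moves", "arguments": {"moves": "0 3 0 0 0 0 1;0 6 0 0 0 0 1;0 9 0 0 0 0 1;0 9 0 0 0 0 1"}}

```text
t: 8.65
position: [547.1, 225.0, 205.9]
tcp_rot: [[-0.937, -0.001, 0.348], [-0.348, 0.0, -0.937], [0.001, -1.0, -0.001]]
ft_force: [-0.5, 1.1, -2.4]
finger_gap: 31.2
```

```bash
python3 look.py d
```

```text
t 8.65 tcp [547.1 225.  205.9] yaw 20.39 sleeve [594.  242.5  97.2] F [-0.5  1.1 -2.4] M [ 0.29  0.44 -0.02] gap 31.170852366246706
```

View pics/o_d.png

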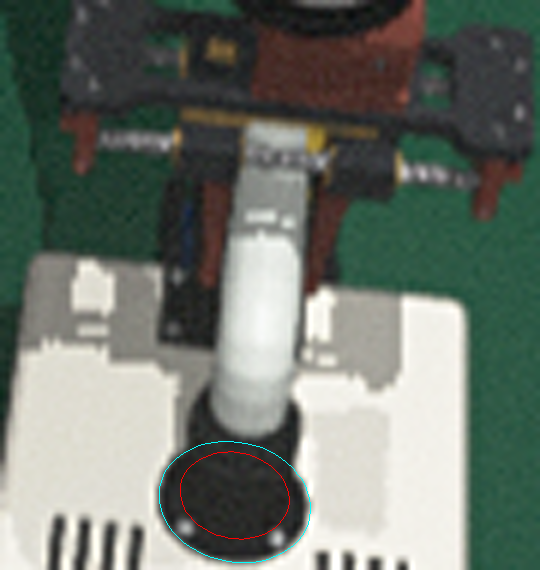

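Request:
{"name": "apply_moves", "arguments": {"moves": "0 2 0 0 0 0 1;0 4 0 0 0 0 1;0 4 0 0 0 0 1"}}

```text
t: 9.07
position: [546.5, 224.8, 202.9]
tcp_rot: [[-0.937, -0.002, 0.348], [-0.348, -0.001, -0.937], [0.002, -1.0, -0.0]]
ft_force: [-7.8, 0.1, 5.3]
finger_gap: 31.1
```

Request:
{"name": "apply_moves", "arguments": {"moves": "0 2 0 0 0 0 1;0 3 0 0 0 0 1;0 3 0 0 0 0 1"}}

```text
t: 9.45
position: [546.2, 225.0, 202.4]
tcp_rot: [[-0.937, -0.002, 0.349], [-0.349, -0.001, -0.937], [0.002, -1.0, 0.0]]
ft_force: [-15.8, -3.8, 24.8]
finger_gap: 31.2
```

```bash
python3 look.py e
```

```text
t 9.45 tcp [546.2 225.  202.4] yaw 20.4 sleeve [593.  242.4  93.7] F [-15.8  -3.8  24.8] M [-0.87  3.29 -0.05] gap 31.158031241093443
```

View pics/o_e.png

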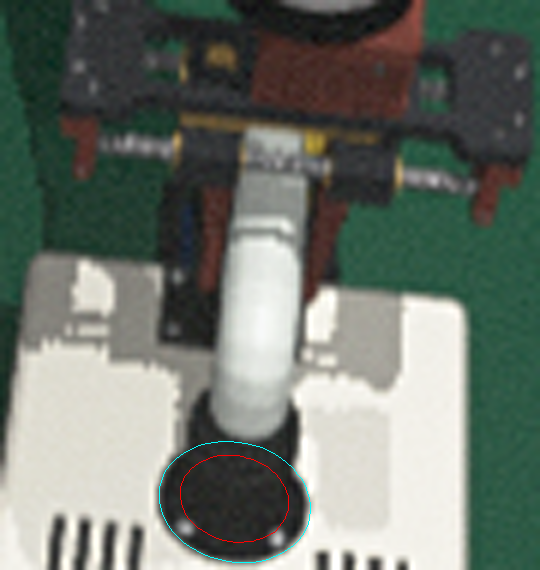

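Request:
{"name": "apply_moves", "arguments": {"moves": "0 -4.5 0 0 0 0 1;0.6 -4.5 0 0 0 0 1;0.6 -4.5 0 0 0 0 1"}}

```text
t: 9.88
position: [546.8, 224.9, 204.0]
tcp_rot: [[-0.937, -0.0, 0.348], [-0.348, 0.0, -0.937], [0.0, -1.0, -0.001]]
ft_force: [-4.1, 2.5, 1.4]
finger_gap: 31.0
```

```bash
python3 look.py f; python3 -c "
import cv2
b=cv2.imread('pics/scene_f.png')[195:270,370:440]
cv2.imwrite('pics/v6.png',cv2.resize(b,None,fx=8,fy=8,interpolation=cv2.INTER_CUBIC))"
```

```text
t 9.875 tcp [546.8 224.9 204. ] yaw 20.38 sleeve [593.7 242.3  95.4] F [-4.1  2.5  1.4] M [ 0.54  1.06 -0.11] gap 31.0209401027323
```

View pics/v6.png

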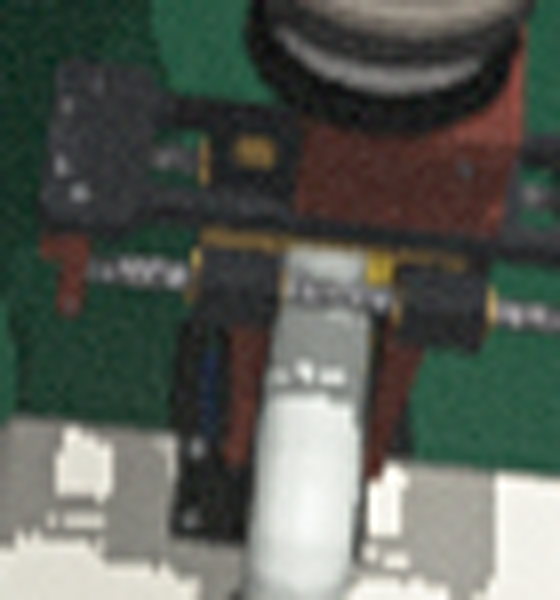

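Request:
{"name": "apply_moves", "arguments": {"moves": "0 0 0 0 0 0 0.2;0 0 0 0 0 0 0;0 0 0 0 0 0 -0.1;0 0 0 0 0 0 -0.1;0 0 0 0 0 0 -0.1"}}

```text
t: 10.55
position: [547.2, 224.4, 204.2]
tcp_rot: [[-0.938, 0.0, 0.348], [-0.348, -0.0, -0.938], [-0.0, -1.0, 0.0]]
ft_force: [0.3, 0.5, 0.1]
finger_gap: 48.3
```

```bash
python3 look.py g
```

```text
t 10.55 tcp [547.2 224.4 204.2] yaw 20.36 sleeve [594.1 241.8  95.6] F [0.3 0.5 0.1] M [ 0.05  0.01 -0.01] gap 48.31904031326712
```

Request:
{"name": "apply_moves", "arguments": {"moves": "0 -10 0 0 0 0 -0.1;0 -30 0 0 0 0 -0.1;0 -60 0 0 0 0 -0.1;0 -90 0 0 0 0 -0.1;0 -120 0 0 0 0 -0.1"}}

```text
t: 11.22
position: [547.1, 224.5, 326.0]
tcp_rot: [[-0.937, 0.001, 0.348], [-0.348, 0.0, -0.937], [-0.001, -1.0, -0.0]]
ft_force: [-0.5, 0.8, -0.6]
finger_gap: 48.5
```

Request:
{"name": "apply_moves", "arguments": {"moves": "0 -20 30 0 0 0 -0.1;0 -20 80 0 0 0 -0.1;0 -20 130 0 0 0 -0.1;0 -20 180 0 0 0 -0.1;0 -20 230 0 0 0 -0.1"}}

```text
t: 11.85
position: [627.6, 7.4, 345.2]
tcp_rot: [[-0.937, 0.001, 0.348], [-0.348, 0.0, -0.937], [-0.001, -1.0, 0.0]]
ft_force: [-0.1, 0.3, 0.0]
finger_gap: 48.2
```

```bash
python3 look.py h; python3 -c "
from h import *
from rig import grab_frame
im=grab_frame('top')['frame']; cv2.imwrite('pics/top_h.png',im); a=im[190:330,170:300]
b=cv2.imread('pics/scene_h.png')[180:320,350:450]
cv2.imwrite('pics/v7.png',np.hstack([cv2.resize(a,None,fx=4,fy=4,interpolation=cv2.INTER_CUBIC)[:,:400],cv2.resize(b,None,fx=4,fy=4,interpolation=cv2.INTER_CUBIC)]))
cv2.imwrite('pics/v8.png',cv2.resize(a,None,fx=4.2,fy=4.2,interpolation=cv2.INTER_CUBIC))"
```

```text
t 11.85 tcp [627.6   7.4 345.2] yaw 20.38 sleeve [674.5  24.8 236.6] F [-0.1  0.3  0. ] M [ 0.06 -0.02 -0.02] gap 48.235357545257145
```

View pics/v7.png

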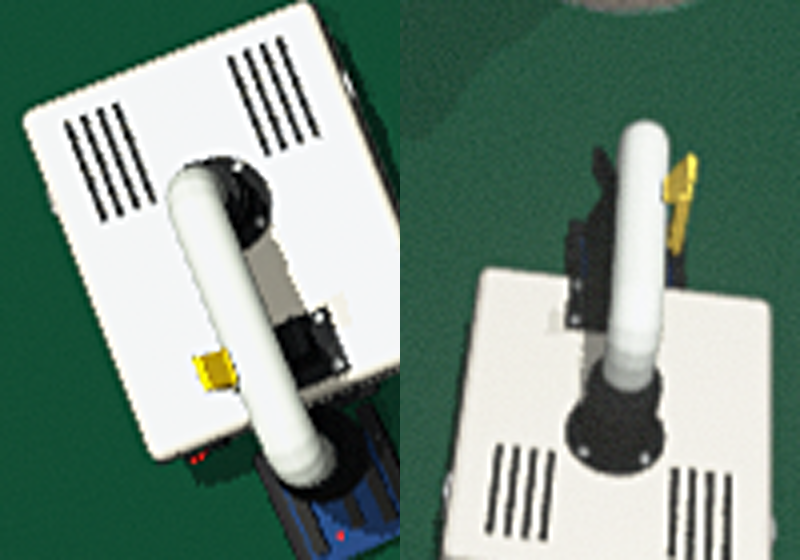

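View pics/v8.png

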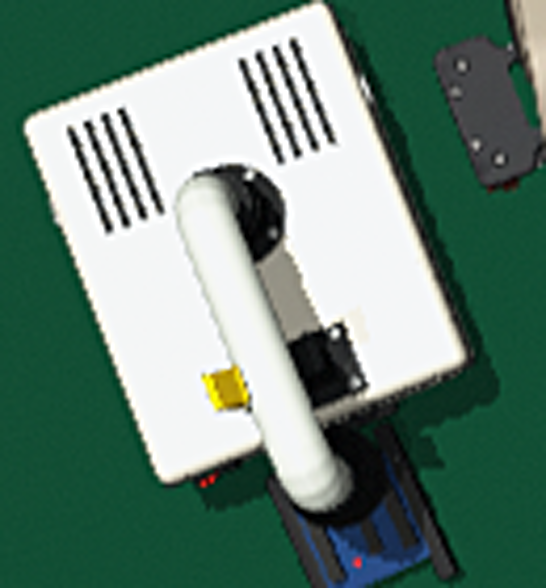

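```bash
python3 - <<'E'
from h import *
I={"top":cv2.imread("pics/top_h.png"),"scene":cv2.imread("pics/scene_h.png")}
a=np.radians(20.4); d=np.array([np.cos(a),np.sin(a)]); c=np.array([594.5,243.2])-85*d
outs=[]
for n,(x,y,w,h) in (("top",(190,220,80,95)),("scene",(380,195,70,95))):
    k=5; o=cv2.resize(I[n][y:y+h,x:x+w],None,fx=k,fy=k,interpolation=cv2.INTER_CUBIC)
    for tilt,col in((0,(0,0,255)),(np.arctan(30/105),(255,0,0))):
        L=cl.copy(); X=85-cl[:,0]; L[:,2]=cl[:,2]+X*np.tan(tilt)
        m=render(n,W(c[0],c[1],a,L,94),16,None,k,(x,y,w,h)); cs,_=cv2.findContours(m,0,cv2.CHAIN_APPROX_NONE); cv2.drawContours(o,cs,-1,col,1)
    outs.append(o)
cv2.imwrite("pics/v9.png",np.hstack(outs))
E
```

```text
(no output)
```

View pics/v9.png

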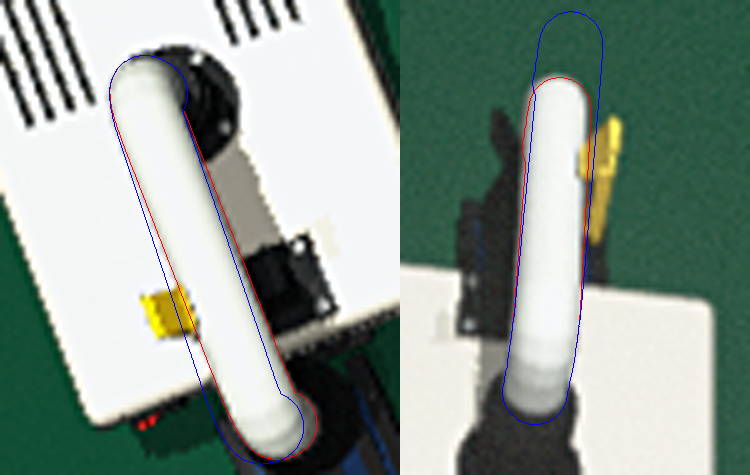

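```bash
python3 - <<'E'
from h import *
A=cv2.imread("pics/scene0.png"); B=cv2.imread("pics/scene_h.png")
x,y,w,h=405,210,30,50
f=lambda im:cv2.resize(im[y:y+h,x:x+w],None,fx=12,fy=12,interpolation=cv2.INTER_CUBIC)
cv2.imwrite("pics/v10.png",np.hstack([f(A),f(B)]))
for im in(A,B):
    c=im[y:y+h,x:x+w].astype(int); m=(c[...,2]-c[...,0]>60)
    for r in range(8,40,3):
        q=np.where(m[r])[0]; print(r+y,(q.min()+x,q.max()+x) if len(q) else None,end=" ")
    print()
I={"top":cv2.imread("pics/top_h.png"),"scene":B}
for n in("board",):pass
a=np.radians(20.4)
for n in I:
    d=cv2.absdiff(cv2.imread(f"pics/{n}0.png"),I[n]).max(2)
# tube bottom/top along scene: fit height & pitch
E
```

```text
218 (np.int64(422), np.int64(422)) 221 (np.int64(419), np.int64(423)) 224 (np.int64(416), np.int64(423)) 227 (np.int64(416), np.int64(422)) 230 (np.int64(416), np.int64(422)) 233 (np.int64(419), np.int64(421)) 236 (np.int64(418), np.int64(420)) 239 (np.int64(416), np.int64(420)) 242 (np.int64(418), np.int64(419)) 245 None 248 None 
218 (np.int64(422), np.int64(422)) 221 (np.int64(419), np.int64(423)) 224 (np.int64(416), np.int64(423)) 227 (np.int64(416), np.int64(422)) 230 (np.int64(416), np.int64(422)) 233 (np.int64(419), np.int64(421)) 236 (np.int64(418), np.int64(420)) 239 (np.int64(417), np.int64(420)) 242 (np.int64(418), np.int64(419)) 245 None 248 None
```

View pics/v10.png

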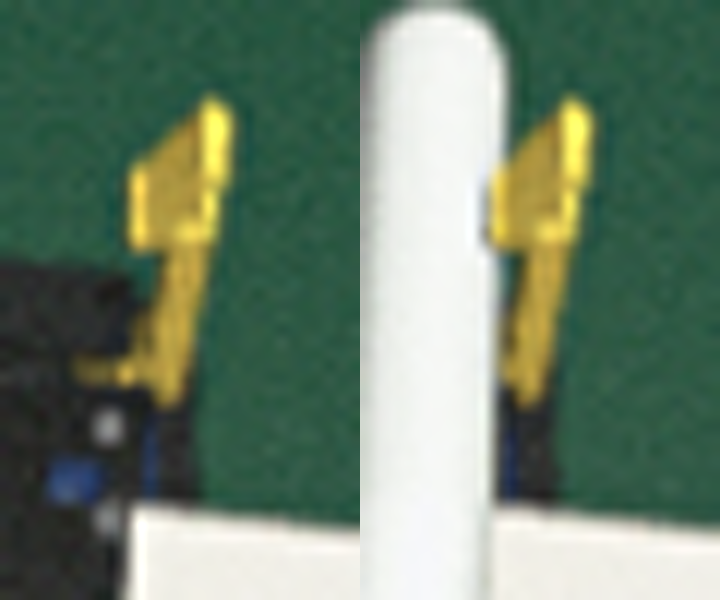

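View pics/top_h.png

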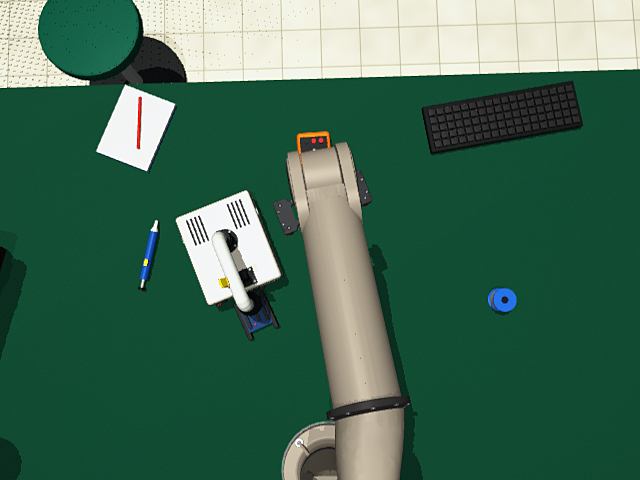

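```bash
python3 -c "
from rig import order,telemetry
s=telemetry.sense(); print(s['t'],s['ft_force']); print(order.sign_off())"
```

```text
11.95 [-0.00699974 -0.28218199  0.42500534]
the job is handed in; nothing more can be done
None
```

The pipe is fitted and released, and I handed the job in at about 12 s of the 54 s allowed; no verdict is reported. I gripped it at the grip point and turned it about 13° into line with the clip. I then pushed the sleeve down over the spigot until it met the flange, with about 25 N showing at the wrist. I opened the gripper and backed it well clear, where the wrist force read about zero.

What the last checks showed:
- **Sleeve:** at full press its rim came out at about 93.7 mm, against 94 mm for the flange. After I eased off and before release it read about 95.4 mm, and I did not measure it again after release.
- **Pipe position:** in the final pictures the pipe lies level within about 2 mm. It sits about 1.5 mm to one side of the predicted outline, which is about the limit of what the cameras can show.
- **Jaw:** its outline in the scene picture matches the one before fitting within a pixel, so it is closed, and its lip lies over the pipe.
- **Loose items:** by eye, the board, solder reel and solder sucker look unmoved in the top picture. The arm partly hides the multimeter there, but the visible end is where it was and nothing went near it.

The two cameras disagreed by up to about 6 mm on where the pipe started. I corrected the sleeve's position over the spigot from the scene camera before lowering it.

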